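# Set the battery charge timer and start it

## Robot

A 6-joint arm with a two-finger parallel gripper is mounted at the origin on the work surface. World frame = base frame: x ahead of the robot, y to its left, z up, the work surface at z = 0. Lengths are in m, angles in rad, forces in N, time in s.
With the tool pointing down it reaches from about 0.25 to 0.775 m from the base axis. Payload 4 kg.
Tool frame: the origin (TCP) lies at the very end of the fingers, on their centre line; the grasp point (between the pads) lies hold_point_z behind it (hold_point_z is the distance from the TCP to the grasp point, in m); z points along the fingers, y is the direction in which the jaws open and shut (so a half turn about z gives the same grasp; the last joint's range is limited). The gripper opens to 94 mm and grips with 3 to 60 N. Pads are 16 mm wide; open, the fingers measure 119 mm over their backs; the gripper's body (75 mm by 177 mm) begins 78 mm behind the grasp point.
Start: joints at [1.104, 0.087, 1.371, -0, 1.684, -0.103], TCP at [0.196, 0.514, 0.206] pointing down, gripper open.
Joint ranges: [-3.1, 3.1], [-0.76, 2.03], [0.27, 2.55], [-1.08, 4.22], [0.17, 2.65], [-2.57, 2.57]. Speed limits (rad/s): [2.79, 2.79, 3.14, 3.14, 3.14, 3.14].

## Interface

Orientations are given as [roll, pitch, yaw] about the fixed x, y, z axes, in that order (R = Rz(yaw) Ry(pitch) Rx(roll)).
In Python, from bench import * gives the robot as it stands.
- The arm moves only by the tool step_arm, never from a script. Its argument "increments" is text: rows parted by semicolons, each of 6 numbers parted by spaces: the shift along the tool's x, y, z in cm, then the turn, a rotation vector about the tool's x, y, z in rad. A call has 1 to 5 rows; each row shifts and turns the commanded pose from where the row before left it, along the tool's axes as they then stand; what a row does not reach is not made up. A row lasts 1/10 s, in which the tool goes at most 50 mm and 8.59 degrees, less where a joint would pass 70% of its speed; a pose out of reach is approached as far as the arm can. A call is refused whole if a number of a shift passes 5 or a number of a turn 0.15, either way. A call with a gripper value outside its range is refused whole. "claw" is the gripper's target within -1 to 1 (shut at 1, half-way at 0, fully open at -1), set as the call begins (left out, the last holds). The fingers move at their own pace and stop on an object; the grip force is fixed at half the most. Time passes only in rows, so rows that do not move let the fingers close. It gives the time, the measured TCP pose, the force and the opening at its end, in the units of the state.
- get_obs(): the state, without advancing time (a new reading comes with each control period).
- snapshot(name): name is "scene" or "top" or "wrist"; returns the picture (400x640x3 uint8, red, green, blue); there is no depth.
- calibration(name): a dict with "camera_matrix" (3x3 intrinsics, pixels), "k1" (the pictures are not rectified: a ray, as slopes to the right and down, at radius r is drawn at 1 + k1 r^2 times it, then the intrinsics apply), "eye" and "orientation" of the camera in the world; the wrist camera has in their place "tool_from_camera" (4x4, takes a point from camera to tool coordinates, whose origin is the TCP and whose axes are the flange's). Camera axes: x right, y up, looking along -z (the intrinsics and any distortion apply to the point x, -y, -z); pixel columns grow to the right and rows downward; lengths in m; the calibration is good to about 2 mm. A picture is of the moment at which its call begins: read the wrist's pose just before it. calibration takes no time and is no camera call.
- close_job(): hands the job in, once; it reports no verdict.
The state is a dict: "time": time; "joint_positions": joint angles; "qvel": joint speeds; "joint_torque": joint torques, N m; "tool_pos": TCP position; "ee_rot": TCP orientation; "wrist_force": force on the tool from outside, world axes, zero at the start; "wrist_torque": the same for the moment, N m; "width": finger opening in m.
Only numpy, scipy, OpenCV 4.12 (cv2) and the standard library are available. Lean on these libraries where they do the work, as an engineer would, in place of code of your own. Each camera call takes 0.05 s, during which the arm holds its last target. There are 200 camera calls.

## Task

On the charge timer, flick the lobed thumbwheel clockwise (seen from above) with a fingertip, click by click, until the raised rib on it points straight at the fixed index block, without running on into the next click. Then press the round start button gently all the way down and let it come up again, leaving the wheel on the mark and the loose batteries and jar where they stand.

Things in the scene. Friction and masses are not known exactly. Their poses are not given: they have to be found in the camera images.
- timer: grey charge timer, a box fixed to the bench, 140 mm along its x, 220 mm along its y, 45 mm high. Origin on the bench; the box spans x -50 to +90 mm and y -110 to +110 mm; x points from its front (the robot's side) to its back, y to its left as seen from the robot, z up. It carries the wheel and the button.
- wheel_center (a point): centre of the flat black thumbwheel, on its upright axis, half-way up, 59 mm above the bench; at (-30, -35, 59) mm of the timer. The wheel is 18 mm thick (50 to 68 mm above the bench): a hub of 32 mm radius with eight lobes, one every 45 degrees, 8 mm wide with round ends, reaching out to 52 mm radius. Site axes are the timer's.
- wheel_front (a point): fixed point of the timer at the wheel's frontmost reach, 52 mm from its axis towards the timer's -x, 59 mm above the bench. Here the wheel overhangs the box front by 32 mm and nothing is beneath it down to the bench. In a click position two lobes stand 22.5 degrees either side of this point, with a 30 mm gap between their ends.
- wheel (a joint): angle of the wheel in rad, growing clockwise seen from above (its front edge moves to the timer's +y); 0 when the rib points at the index. A spring detent makes clicks of 0.785 rad: let go, it snaps to the nearest one, so a push past half a click completes itself. Starts 2 to 4 clicks short of 0, rarely stuck half-way between. Needs about 4 N at the lobes.
- rib_tip (a point): outer end of the raised rib (white, 32 mm long, 9 mm wide, 4 mm high, starting at the axis) on the wheel's top, 31 mm from the wheel's axis, 72 mm above the bench
- index (a point): front top edge of the fixed steel index block, 24 x 10 mm, its top 67 mm above the bench, behind the wheel: 58 mm from the wheel's axis in the timer's +x
- start (a joint): travel of the start button in m: 0 up, 0.006 fully down; a spring returns it; about 5 N presses it fully
- start_top (a point): centre of the top face of the round steel start button, 16 mm radius, pressed straight down
- pack_a: loose black cordless-tool battery with a red band, 75 x 65 x 56 mm, 0.6 kg, right of the timer; origin at the centre of its underside
- pack_b: another such battery, left of the timer; origin at the centre of its underside
- jar: small jar with a steel lid, 56 mm wide, 75 mm high, behind the timer; origin at the centre of its underside

How it is judged:
By the outcome, as a careful person would: the job done as asked, in the order asked, and still so for the second after the job is handed in, with the robot touching nothing.
It also fails if it takes over 51 s, if anything falls off the work surface, if the arm or the gripper's body presses on something with over 40 N, if the wrist force passes 120 N, or if a joint passes its speed limit or range.

## Working session

There is one attempt and no reset: what is moved stays moved. The work goes in short steps, Python scripts to look and compute and a tool call to move; the robot and the scene stay as the last step left them, time stands still between calls to the robot, and variables do not carry over. Pictures are saved under pics/ and viewed, about 8 in all and at most 12, crops included, and the job is handed in when it is done.

Besides the shell and the picture viewer there is one more tool, called after "Request:" as name(argument=value, ...) on one line, values as JSON. step_arm: Moves the arm, as the interface text tells. Its arguments: {"type":"object","properties":{"increments":{"type":"string"},"claw":{"type":"number"}},"required":["increments"]}

```bash
mkdir -p pics; ls; python3 - <<'E'
from bench import *
import cv2
o=get_obs()
print({k:(v if not hasattr(v,'__len__') else [round(float(x),4) for x in v]) for k,v in o.items()})
for n in("scene","top"):
    cv2.imwrite(f"pics/{n}0.png",snapshot(n)[:,:,::-1]); print(n,calibration(n))
print(calibration("wrist"))
E
```

```text
pics
{'time': 0.0, 'joint_positions': [1.1039, 0.0879, 1.3722, -0.0, 1.6836, -0.1031], 'qvel': [0.0, -0.0011, 0.0014, 0.0015, 0.0014, 0.0009], 'joint_torque': [-0.0003, -34.0182, -30.2425, 0.0716, 0.0331, -0.0002], 'tool_pos': [0.1955, 0.5135, 0.2043], 'ee_rot': [-3.1394, -0.0002, 2.7778], 'wrist_force': [-0.546, 0.1942, 0.8434], 'wrist_torque': [-0.0208, -0.0192, -0.0296], 'width': 0.09363607823826965}
scene {'camera_matrix': array([[407.90205828,   0.        , 319.79795487],
       [  0.        , 407.90205828, 205.3709927 ],
       [  0.        ,   0.        ,   1.        ]]), 'k1': -0.10856081313358366, 'eye': array([1.20498   , 0.67894093, 0.71751534]), 'orientation': array([0.92270961, 0.01205027, 2.38341396])}
top {'camera_matrix': array([[451.62812535,   0.        , 315.13393077],
       [  0.        , 451.62812535, 195.88544974],
       [  0.        ,   0.        ,   1.        ]]), 'k1': 0.042560982995543915, 'eye': array([0.50898421, 0.06924024, 1.07155467]), 'orientation': array([ 0.13897633, -0.01135683, -1.55620284])}
{'camera_matrix': array([[324.61443894,   0.        , 317.04329266],
       [  0.        , 324.61443894, 205.00981713],
       [  0.        ,   0.        ,   1.        ]]), 'k1': -0.0506025561873174, 'tool_from_camera': array([[-3.79533026e-04,  9.70252259e-01,  2.42095868e-01,
         7.04226930e-02],
       [ 9.99999596e-01,  5.65531127e-04, -6.98793341e-04,
         2.52978382e-04],
       [-8.14918567e-04,  2.42095505e-01, -9.70252082e-01,
        -1.79033923e-01],
       [ 0.00000000e+00,  0.00000000e+00,  0.00000000e+00,
         1.00000000e+00]])}
```

View pics/top0.png

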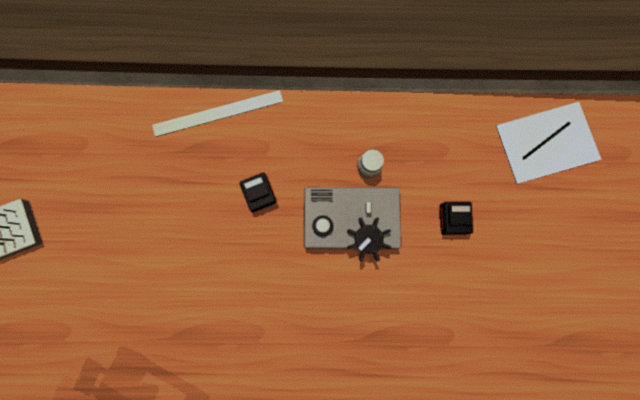

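View pics/scene0.png

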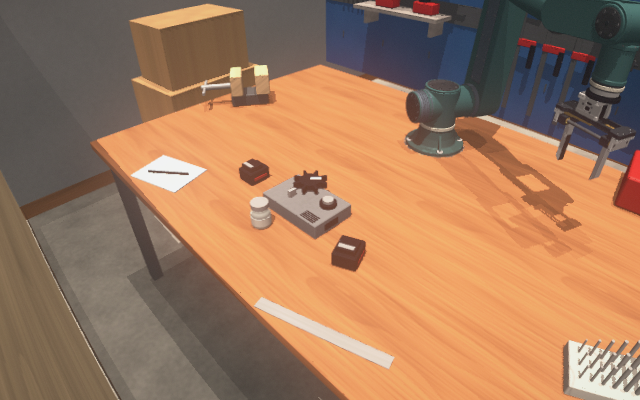

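```bash
cat >h.py <<'E'
import numpy as np, cv2
from scipy.spatial.transform import Rotation as R
from bench import *
def cam(n,obs=None):
    c=calibration(n)
    if n=="wrist":
        T=c["tool_from_camera"]; Q=R.from_euler("xyz",obs["ee_rot"]).as_matrix()
        return c,np.array(obs["tool_pos"])+Q@T[:3,3],Q@T[:3,:3]
    return c,c["eye"],R.from_euler("xyz",c["orientation"]).as_matrix()
def ray(n,uv,z,obs=None):
    c,e,Q=cam(n,obs); K=c["camera_matrix"]
    p=cv2.undistortPoints(np.array(uv,float).reshape(-1,1,2),K,np.array([c["k1"],0,0,0.]))[:,0]
    d=np.c_[p[:,0],-p[:,1],-np.ones(len(p))]@Q.T
    return e+d*((z-e[2])/d[:,2])[:,None]
def proj(n,P,obs=None):
    c,e,Q=cam(n,obs); q=(np.atleast_2d(P)-e)@Q
    a=np.c_[q[:,0]/-q[:,2],-q[:,1]/-q[:,2]]
    return (a*(1+c["k1"]*(a**2).sum(1))[:,None])@c["camera_matrix"][:2,:2].T+c["camera_matrix"][:2,2]
E
python3 - <<'E'
from h import *
im=cv2.imread("pics/top0.png"); hsv=cv2.cvtColor(im,cv2.COLOR_BGR2HSV)
m=((hsv[...,1]<70)&(hsv[...,2]>60)).astype(np.uint8); w=np.zeros_like(m); w[183:255,298:408]=1; m*=w
m=cv2.morphologyEx(m,cv2.MORPH_OPEN,np.ones((3,3)))
cs,_=cv2.findContours(m,0,1); c=max(cs,key=cv2.contourArea)
r=cv2.minAreaRect(ray("top",c.reshape(-1,2),.045)[:,:2].astype(np.float32)); print(r); print(cv2.boxPoints(r))
for z,uv in((.045,[323,226]),(.059,[369,239])): print(ray("top",[uv],z))
cv2.imwrite("pics/c.png",cv2.resize(im[180:270,295:415],None,fx=6,fy=6,interpolation=cv2.INTER_CUBIC))
E
```

```text
((0.6049622297286987, -0.025556743144989014), (0.1349736601114273, 0.21546897292137146), 0.9262787699699402)
[[ 0.5357426   0.08107268]
 [ 0.5392259  -0.13436814]
 [ 0.6741819  -0.13218617]
 [ 0.6706986   0.08325465]]
[[0.58388829 0.04078223 0.045     ]]
[[ 0.55544053 -0.06199303  0.059     ]]
```

View pics/c.png

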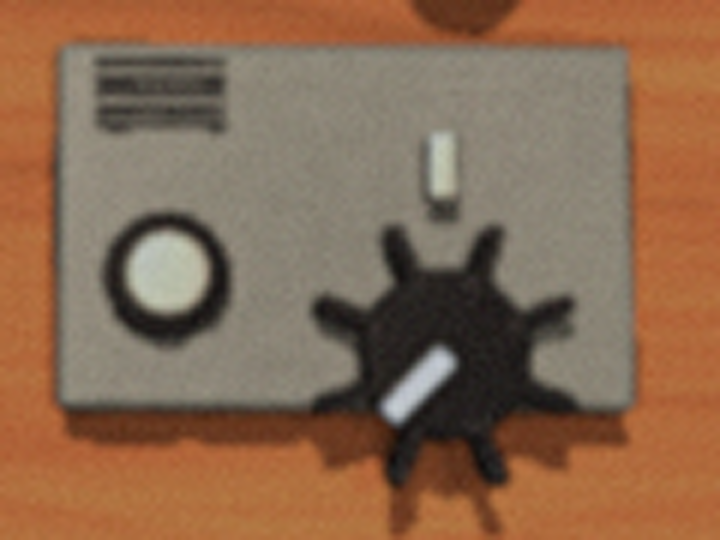

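Request:
step_arm(increments="0 0 0 0 0 0.149;0 0 0 0 0 0.149;0 0 0 0 0 0.149;0 0 0 0 0 0.149;0 0 0 0 0 0.149", claw=1)

```text
time: 0.6
tool_pos: [0.1956, 0.5137, 0.2048]
ee_rot: [-3.141, 0.001, 2.027]
wrist_force: [-0.7, -0.5, -0.3]
width: 0.0571
```

Request:
step_arm(increments="0 0 0 0 0 0.149;0 0 0 0 0 0.149;0 0 0 0 0 0.149;-2 1 0 0 0 0;-4 1.8 0 0 0 0")

```text
time: 1.1
tool_pos: [0.224, 0.4549, 0.2042]
ee_rot: [-3.14, 0.001, 1.589]
wrist_force: [1.1, 0.2, -0.4]
width: 0.0173
```

Request:
step_arm(increments="-4 1.8 0 0 0 0;-4 1.8 0 0 0 0;-4 1.8 0 0 0 0;-4 1.8 0 0 0 0;-4 1.8 0 0 0 0")

```text
time: 1.6
tool_pos: [0.3177, 0.2541, 0.2051]
ee_rot: [-3.141, 0.0, 1.586]
wrist_force: [0.0, -0.0, 0.6]
width: 0.0004
```

Request:
step_arm(increments="-4 1.8 0 0 0 0;-4 1.8 0 0 0 0;-4 1.8 0 0 0 0;-4 1.8 0 0 0 0;-4 1.8 0 0 0 0")

```text
time: 2.1
tool_pos: [0.4107, 0.0554, 0.2052]
ee_rot: [-3.141, -0.0, 1.586]
wrist_force: [1.0, 0.5, 0.7]
width: 0.0002
```

Request:
step_arm(increments="-4 1.6 0 0 0 0;-4 1 0 0 0 0;0 0 0 0 0 0;0 0 0 0 0 0")

```text
time: 2.5
tool_pos: [0.4375, -0.0229, 0.2048]
ee_rot: [-3.14, -0.001, 1.583]
wrist_force: [-0.1, -0.0, -0.8]
width: 0.0001
```

```bash
python3 - <<'E'
from h import *
o=get_obs(); im=snapshot("wrist")[:,:,::-1].copy(); cv2.imwrite("pics/w1raw.png",im)
y=.0162; Q=np.array([[np.cos(y),-np.sin(y),0],[np.sin(y),np.cos(y),0],[0,0,1]]); t=np.array([.585,-.0256,0])
P=np.array([[-30,-35,68],[-82,-35,59],[28,-35,67],[-50,-110,45],[-50,110,45],[90,-110,45],[90,110,45]])/1000
p=proj("wrist",P@Q.T+t,o); print(p.round(),o["tool_pos"])
for q in p: cv2.circle(im,tuple(int(v) for v in q),3,(255,0,255),1)
cv2.imwrite("pics/w1.png",im)
E
```

```text
[[431. 235.]
 [380. 232.]
 [486. 234.]
 [402. 290.]
 [415.  89.]
 [520. 288.]
 [550.  91.]] [ 0.43747046 -0.02289867  0.20482102]
```

View pics/w1.png

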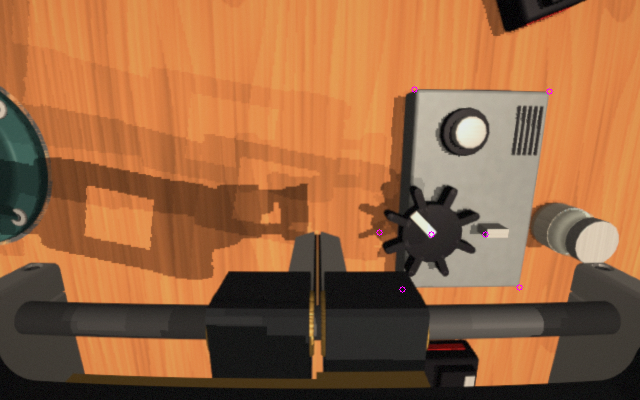

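Request:
step_arm(increments="-2 1.9 3 0 0 0;-2 1.8 3 0 0 0;0 0 4 0 0 0;0 0 3 0 0 0;0 0 2 0 0 0")

```text
time: 3.05
tool_pos: [0.4736, -0.0596, 0.0526]
ee_rot: [-3.138, -0.002, 1.588]
wrist_force: [-0.5, -1.0, -0.3]
width: 0.0004
```

Request:
step_arm(increments="0 0 0 0 0 0;0 0 0 0 0 0")

```text
time: 3.25
tool_pos: [0.4754, -0.0606, 0.056]
ee_rot: [3.141, -0.0, 1.588]
wrist_force: [0.8, -0.3, 0.1]
width: 0.0006
```

Request:
step_arm(increments="-0.2 1.5 0.2 0 0 0;0 1.5 0 0 0 0;0 0 0 0 0 0;0 0 0 0 0 0")

```text
time: 3.65
tool_pos: [0.5062, -0.0632, 0.055]
ee_rot: [3.139, 0.001, 1.587]
wrist_force: [0.1, -0.1, 0.2]
width: 0.0004
```

Request:
step_arm(increments="0.4 0.1 0 0 0 0;0.4 0.1 0 0 0 0;0.4 0.2 0 0 0 0;0.4 0.2 0 0 0 0;0 0 0 0 0 0")

```text
time: 4.15
tool_pos: [0.5112, -0.0477, 0.0541]
ee_rot: [3.141, 0.001, 1.586]
wrist_force: [-0.2, 0.6, 0.1]
width: 0.0004
```

```bash
python3 - <<'E'
from h import *
o=get_obs(); im=snapshot("wrist")[:,:,::-1]; print(o["tool_pos"],o["wrist_force"])
t=snapshot("top")[:,:,::-1]; 
cv2.imwrite("pics/w2.png",np.vstack([cv2.resize(im[120:340,200:560],(720,440)),cv2.resize(t[200:270,310:430],(274,160),interpolation=2)[:, :].copy() if 0 else cv2.copyMakeBorder(cv2.resize(t[200:270,310:430],(274,160)),0,0,0,446,0)]))
E
```

```text
[ 0.51116898 -0.04770106  0.0540956 ] [-0.24712445  0.61703606  0.07412333]
```

View pics/w2.png

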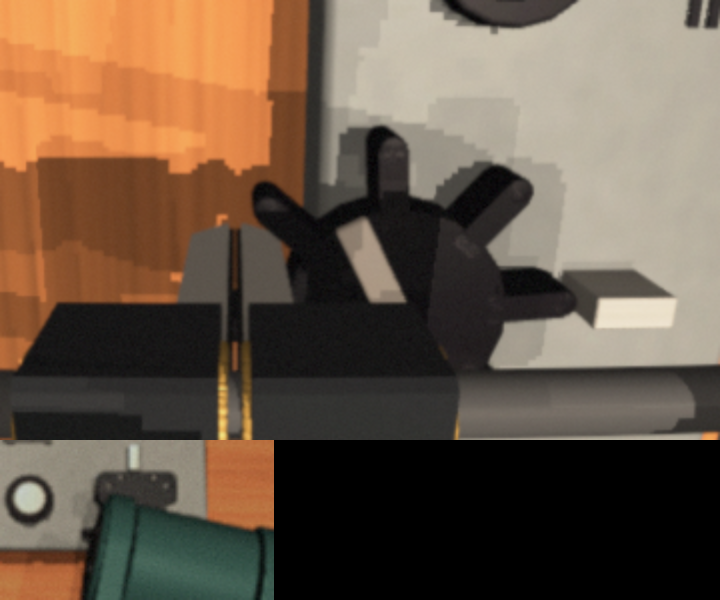

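Request:
step_arm(increments="0.3 0.1 0 0 0 0;0.3 0.1 0 0 0 0;0.2 0.1 0 0 0 0;0 0 0 0 0 0;0 0 0 0 0 0")

```text
time: 4.75
tool_pos: [0.5141, -0.0384, 0.0533]
ee_rot: [-3.142, -0.002, 1.586]
wrist_force: [-0.3, -0.1, -0.8]
width: 0.0005
```

```bash
cat >>h.py <<'E'
def rib():
    "rib direction (deg, clockwise joint angle: 0 at index) from wrist view"
    o=get_obs(); im=snapshot("wrist")[:,:,::-1].copy(); h=cv2.cvtColor(im,cv2.COLOR_BGR2HSV)
    c0=np.array([.5556,-.0611,.072]); g=np.indices(im.shape[:2])[::-1].reshape(2,-1).T
    m=((h[...,2]>110)&(h[...,1]<90)).ravel(); g=g[m]; p=ray("wrist",g,.072,o)[:,:2]-c0[:2]
    p=p[np.hypot(*p.T)<.036]; a=0
    if len(p)>10:
        v=cv2.fitLine(p.astype(np.float32),cv2.DIST_L2,0,.01,.01).ravel(); d=v[:2]*np.sign(v[:2]@p.mean(0))
        a=-np.degrees(np.arctan2(d[1],d[0]))+np.degrees(.0162)
    print("rib deg",round(float(a),1),"n",len(p),"mean",p.mean(0).round(4) if len(p) else 0,"tcp",np.round(o["tool_pos"],4),"F",np.round(o["wrist_force"],1))
    return im
E
python3 -c "
from h import *
im=rib(); cv2.imwrite('pics/w3.png',im)"
```

```text
rib deg -138.1 n 635 mean [0.0056 0.0171] tcp [ 0.5141 -0.0384  0.0533] F [-0.3 -0.1 -0.8]
```

```bash
sed -i 's/<.036\]/<.030]/' h.py; python3 -c "
from h import *
im=rib(); cv2.imwrite('pics/w3.png',im[120:340,260:540])"
```

```text
rib deg -124.0 n 352 mean [-0.0042  0.0214] tcp [ 0.5141 -0.0385  0.0533] F [-1.4  0.2 -0.5]
```

View pics/w3.png

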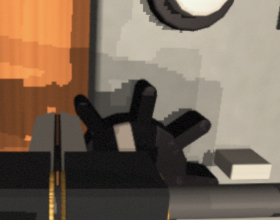

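Request:
step_arm(increments="0.8 -0.8 0 0 0 0;0.8 -1.2 0 0 0 0;0 -1.9 0 0 0 0;-2 0 0 0 0 0;-2 0 0 0 0 0")

```text
time: 5.35
tool_pos: [0.474, -0.0629, 0.0535]
ee_rot: [-3.141, -0.001, 1.588]
wrist_force: [-0.4, -0.4, 0.3]
width: 0.0003
```

```bash
python3 -c "
from h import *
im=rib(); o=get_obs(); 
A=np.radians(np.arange(8)*45+22.5)+.0162
for p in proj('wrist',np.c_[.5556+.048*np.cos(A),-.0611+.048*np.sin(A),A*0+.068],o): cv2.circle(im,tuple(int(v) for v in p),3,(255,0,255),1)
for p in proj('wrist',np.array([[.5556,-.0611,.072]]),o): cv2.circle(im,tuple(int(v) for v in p),3,(0,255,255),1)
cv2.imwrite('pics/w4.png',cv2.resize(im[120:340,260:540],None,fx=2,fy=2))"
```

```text
rib deg -126.2 n 1072 mean [0.0005 0.0111] tcp [ 0.474  -0.0629  0.0535] F [-0.4 -0.4  0.3]
```

View pics/w4.png

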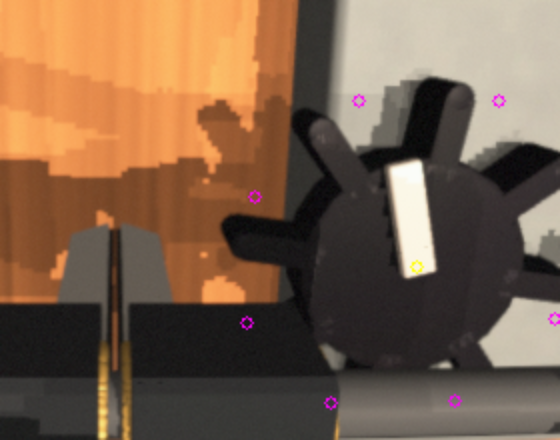

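Request:
step_arm(increments="0 0 0 0 0 0;0 0 0 0 0 0;0 0 0 0 0 0")

```text
time: 5.7
tool_pos: [0.4751, -0.0629, 0.0534]
ee_rot: [-3.141, -0.001, 1.587]
wrist_force: [-0.1, 0.0, 0.9]
width: 0.0009
```

```bash
python3 - <<'E'
import re
s=open('h.py').read()
i=s.index('    m=((h'); j=s.index('    print("rib')
s=s[:i]+'''    m=((h[...,2]>150)&(h[...,1]<70)).astype(np.uint8); n,L,st,ce=cv2.connectedComponentsWithStats(m)
    k=[i for i in range(1,n) if st[i,4]>30 and np.hypot(*(ray("wrist",[ce[i]],.072,o)[0]-c0)[:2])<.022]
    p=np.vstack([ray("wrist",np.argwhere(L==i)[:,::-1],.072,o)[:,:2]-c0[:2] for i in k]) if k else np.zeros((0,2)); a=0
    if len(p):
        r=cv2.minAreaRect((p*1000).astype(np.float32)); print("size mm",np.round(r[1],1))
        v=cv2.fitLine(p.astype(np.float32),cv2.DIST_L2,0,.01,.01).ravel(); d=v[:2]*np.sign(v[:2]@p.mean(0))
        a=-np.degrees(np.arctan2(d[1],d[0]))+np.degrees(.0162)
'''+s[j:]
open('h.py','w').write(s)
from h import *
im=rib(); cv2.imwrite('pics/w5raw.png',im)
E
```

```text
size mm [ 8.9 32. ]
rib deg -104.4 n 962 mean [-0.0041  0.0171] tcp [ 0.4751 -0.0629  0.0534] F [-0.1  0.   0.9]
```

Request:
step_arm(increments="0 0 0 0 0 0;0 0 0 0 0 0;0 0 0 0 0 0;0 0 0 0 0 0;0 0 0 0 0 0")

```text
time: 6.25
tool_pos: [0.4754, -0.0638, 0.0534]
ee_rot: [-3.142, -0.0, 1.586]
wrist_force: [-0.1, 0.4, -1.1]
width: 0.0005
```

```bash
python3 - <<'E'
from h import *
im=rib(); cv2.imwrite('pics/w5raw.png',im)
import h
o=dict(get_obs()); o["tool_pos"]=np.array([.43747,-.0229,.2048]); o["ee_rot"]=[-3.14,-.001,1.583]
h.get_obs=lambda:o; h.snapshot=lambda n:cv2.imread("pics/w1raw.png")[:,:,::-1]
rib()
E
```

```text
size mm [ 8.9 31.9]
rib deg -104.2 n 967 mean [-0.0041  0.0171] tcp [ 0.4754 -0.0638  0.0534] F [-0.1  0.4 -1.1]
size mm [ 8.5 32.1]
rib deg -135.1 n 265 mean [-0.0114  0.0126] tcp [ 0.4375 -0.0229  0.2048] F [-0.2  1.1  0.1]
```

Request:
step_arm(increments="-1 0 0 0 0 0;0 1.5 0 0 0 0;0 1.5 0 0 0 0;0.3 0 0 0 0 0;0.3 0 0 0 0 0")

```text
time: 6.8
tool_pos: [0.5053, -0.068, 0.0533]
ee_rot: [-3.141, 0.001, 1.585]
wrist_force: [0.8, -1.9, -0.4]
width: 0.0002
```

Request:
step_arm(increments="0.3 0 0 0 0 0;0.3 0 0 0 0 0;0 0 0 0 0 0;0 0 0 0 0 0")

```text
time: 7.2
tool_pos: [0.505, -0.0611, 0.0535]
ee_rot: [-3.141, -0.0, 1.586]
wrist_force: [-0.1, -0.1, -0.1]
width: 0.0006
```

```bash
python3 -c "
from h import *
rib()"
```

```text
size mm [ 8.8 30.8]
rib deg -90.1 n 888 mean [0.0002 0.0179] tcp [ 0.505  -0.0611  0.0535] F [-0.1 -0.1 -0.1]
```

Request:
step_arm(increments="0.4 0.1 0 0 0 0;0.4 0.1 0 0 0 0;0.4 0.2 0 0 0 0;0.4 0.2 0 0 0 0;0.3 0.1 0 0 0 0")

```text
time: 7.75
tool_pos: [0.5122, -0.044, 0.0536]
ee_rot: [-3.141, 0.004, 1.585]
wrist_force: [-0.3, -3.5, 0.5]
width: 0.0004
```

Request:
step_arm(increments="0.3 0.2 0 0 0 0;0.2 0.1 0 0 0 0;0 0 0 0 0 0;0 0 0 0 0 0")

```text
time: 8.15
tool_pos: [0.5151, -0.0364, 0.0534]
ee_rot: [3.141, -0.001, 1.586]
wrist_force: [-0.3, 0.0, 0.2]
width: 0.0001
```

```bash
python3 -c "
from h import *
rib()"
```

```text
rib deg 0.0 n 0 mean 0 tcp [ 0.5151 -0.0364  0.0534] F [-0.3  0.   0.2]
```

Request:
step_arm(increments="0.6 -0.4 0 0 0 0;0.6 -0.8 0 0 0 0;0.6 -1.2 0 0 0 0;0 -1.6 0 0 0 0;0 0 0 0 0 0")

```text
time: 8.7
tool_pos: [0.4725, -0.0191, 0.0532]
ee_rot: [-3.14, -0.0, 1.586]
wrist_force: [0.4, 0.3, 0.8]
width: 0.0003
```

```bash
python3 -c "
from h import *
im=rib(); cv2.imwrite('pics/w6.png',im)"
```

```text
rib deg 0.0 n 0 mean 0 tcp [ 0.4725 -0.0191  0.0532] F [0.4 0.3 0.8]
```

View pics/w6.png

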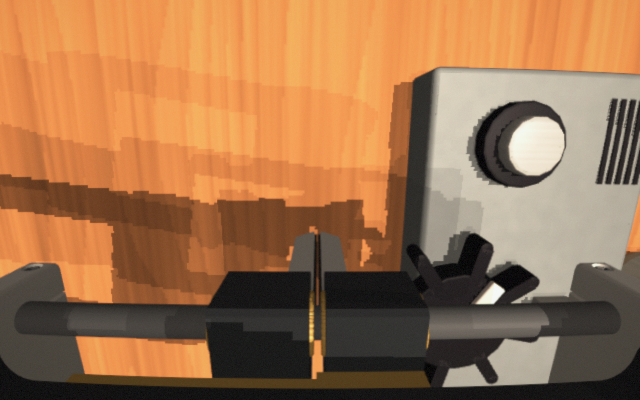

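Request:
step_arm(increments="-2.2 0 0 0 0 0;-2.1 0.3 0 0 0 0;0 0 0 0 0 0;0 0 0 0 0 0")

```text
time: 9.15
tool_pos: [0.4786, -0.0627, 0.0535]
ee_rot: [3.141, -0.001, 1.585]
wrist_force: [-0.3, -0.7, 1.0]
width: 0.0006
```

```bash
python3 -c "
from h import *
im=rib(); cv2.imwrite('pics/w7.png',im)"
```

```text
size mm [31.8  9.2]
rib deg -55.7 n 958 mean [0.0092 0.0148] tcp [ 0.4786 -0.0627  0.0535] F [-0.3 -0.7  1. ]
```

Request:
step_arm(increments="-0.9 0 0 0 0 0;0 1.4 0 0 0 0;0 1.3 0 0 0 0;0.3 0 0 0 0 0;0.3 0 0 0 0 0")

```text
time: 9.7
tool_pos: [0.5056, -0.0652, 0.0533]
ee_rot: [-3.141, 0.0, 1.586]
wrist_force: [0.8, -0.7, -0.6]
width: 0.0004
```

Request:
step_arm(increments="0.3 0 0 0 0 0;0.2 0 0 0 0 0;0 0 0 0 0 0;0 0 0 0 0 0")

```text
time: 10.1
tool_pos: [0.5052, -0.0602, 0.0535]
ee_rot: [3.142, -0.0, 1.586]
wrist_force: [-0.7, 0.3, -0.2]
width: 0.0004
```

```bash
python3 -c "
from h import *
rib()"
```

```text
size mm [31.3  9. ]
rib deg -45.6 n 917 mean [0.012 0.013] tcp [ 0.5052 -0.0602  0.0535] F [-0.7  0.3 -0.2]
```

Request:
step_arm(increments="0.4 0.1 0 0 0 0;0.4 0.1 0 0 0 0;0.4 0.2 0 0 0 0;0.4 0.2 0 0 0 0;0.3 0.1 0 0 0 0")

```text
time: 10.65
tool_pos: [0.5122, -0.0427, 0.0536]
ee_rot: [-3.142, 0.003, 1.585]
wrist_force: [-0.4, -4.2, -0.3]
width: 0.0004
```

Request:
step_arm(increments="0.3 0.2 0 0 0 0;0.1 0.1 0 0 0 0;0 0 0 0 0 0;0 0 0 0 0 0")

```text
time: 11.05
tool_pos: [0.5151, -0.0365, 0.0534]
ee_rot: [3.141, -0.001, 1.586]
wrist_force: [-0.1, 0.4, -0.2]
width: 0.0004
```

Request:
step_arm(increments="0.6 -0.4 0 0 0 0;0.6 -0.8 0 0 0 0;0.6 -1.2 0 0 0 0;0 -1.6 0 0 0 0;0 0 0 0 0 0")

```text
time: 11.55
tool_pos: [0.4725, -0.019, 0.0532]
ee_rot: [-3.14, -0.0, 1.586]
wrist_force: [-1.1, 1.0, 0.2]
width: 0.0002
```

Request:
step_arm(increments="-2.2 0 0 0 0 0;-2.1 0.3 0 0 0 0;0 0 0 0 0 0;0 0 0 0 0 0")

```text
time: 11.95
tool_pos: [0.4785, -0.0626, 0.0535]
ee_rot: [3.141, -0.001, 1.585]
wrist_force: [0.3, 0.3, -0.4]
width: 0.0005
```

```bash
python3 -c "
from h import *
im=rib(); cv2.imwrite('pics/w8.png',im)"
```

```text
rib deg 0.0 n 0 mean 0 tcp [ 0.4785 -0.0626  0.0535] F [ 0.3  0.3 -0.4]
```

```bash
python3 -c "
import cv2
im=cv2.imread('pics/w8.png'); cv2.imwrite('pics/w8c.png',cv2.resize(im[150:340,340:600],None,fx=2,fy=2))"
```

```text
(no output)
```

View pics/w8c.png

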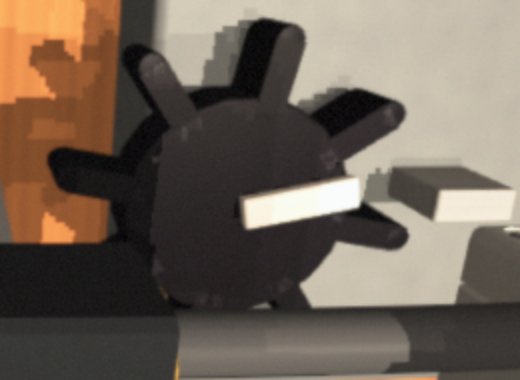

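Request:
step_arm(increments="-0.9 0 0 0 0 0;0 1.4 0 0 0 0;0 1.3 0 0 0 0;0.3 0 0 0 0 0;0.3 0 0 0 0 0")

```text
time: 12.5
tool_pos: [0.5056, -0.0653, 0.0534]
ee_rot: [-3.141, 0.0, 1.586]
wrist_force: [1.1, -0.9, -0.1]
width: 0.0003
```

Request:
step_arm(increments="0.3 0 0 0 0 0;0.2 0 0 0 0 0;0 0 0 0 0 0;0 0 0 0 0 0")

```text
time: 12.9
tool_pos: [0.5051, -0.0602, 0.0535]
ee_rot: [-3.142, -0.0, 1.586]
wrist_force: [0.5, 0.2, 0.1]
width: 0.0006
```

Request:
step_arm(increments="-0.1 0 0 0 0 0;0 -1.5 0 0 0 0;0 -1.5 0 0 0 0;0 -1 -3 0 0 0;0 0 -4 0 0 0")

```text
time: 13.4
tool_pos: [0.4622, -0.0616, 0.1216]
ee_rot: [-3.135, -0.002, 1.585]
wrist_force: [1.2, -1.7, 0.3]
width: 0.0008
```

Request:
step_arm(increments="0 0 -4 0 0 0;0 0 -4 0 0 0;0 0 0 0 0 0;0 0 0 0 0 0")

```text
time: 13.8
tool_pos: [0.4659, -0.0623, 0.2046]
ee_rot: [3.139, 0.001, 1.586]
wrist_force: [-0.3, 0.3, 0.0]
width: 0.0002
```

```bash
python3 -c "
from h import *
im=rib(); cv2.imwrite('pics/w9.png',im); cv2.imwrite('pics/w9c.png',cv2.resize(im[60:310,340:600],None,fx=2,fy=2))"
```

```text
rib deg 0.0 n 0 mean 0 tcp [ 0.4659 -0.0623  0.2046] F [-0.3  0.3  0. ]
```

View pics/w9c.png

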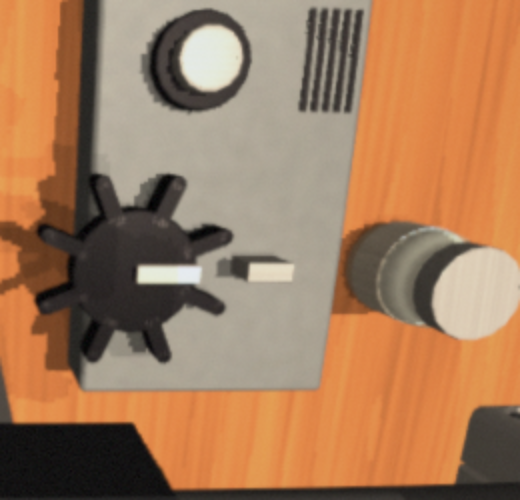

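```bash
python3 - <<'E'
from h import *
o=get_obs(); im=cv2.imread("pics/w9.png"); tp=cv2.imread("pics/top0.png")
for V in(200,210):
  m=((im.min(2)>V-30)&(im.max(2)>V)).astype(np.uint8); n,L,st,ce=cv2.connectedComponentsWithStats(m)
  for i in range(1,n):
    if st[i,4]>40:
        g=np.argwhere(L==i)[:,::-1]; p=ray("wrist",g,.072,o)[:,:2]*1000; r=cv2.minAreaRect(p.astype(np.float32))
        v=cv2.fitLine(p.astype(np.float32),cv2.DIST_L2,0,.01,.01).ravel()
        print(V,ce[i].round(1),st[i,4],np.round(r[1],1),np.round(r[0],1),"deg",np.degrees(np.arctan2(v[1],v[0])).round(1))
m=(tp.min(2)>150).astype(np.uint8); n,L,st,ce=cv2.connectedComponentsWithStats(m)
b=[ce[i] for i in range(1,n) if abs(ce[i]-[323,226]).max()<4]; print("top",b)
for z in(.05,.055,.06,.065,.07): print(z,ray("top",[b[0] if b else [323,226]],z)[0,:2].round(4),ray("wrist",[[445,89]],z,o)[0,:2].round(4))
E
```

```text
200 [445.2  88.4] 767 [28.  27.2] [580.4  42.7] deg 36.2
200 [578.2 206.3] 1476 [45.9 45.3] [731.4 -66.8] deg -80.5
200 [424.4 196.5] 251 [31.   8.1] [570.2 -59.1] deg 0.7
200 [475.2 195.9] 192 [21.6  8.1] [621.  -57.3] deg 0.9
200 [448.7 362.2] 186 [ 8.8 34.8] [ 618.3 -252.7] deg -87.9
210 [445.2  88.4] 735 [27.4 26.9] [580.5  42.8] deg 4.4
210 [570.6 204.9] 521 [22.2 44.2] [720.4 -66.3] deg -85.9
210 [583.5 205.7] 198 [ 7.  44.3] [736.5 -66.1] deg -85.3
210 [475.3 195.5] 170 [21.4  7.1] [621.  -56.8] deg 1.1
210 [594.4 206.8] 65 [29.7  5.7] [749.6 -67. ] deg -89.9
210 [424.2 197. ] 218 [30.8  6.1] [570.2 -59.1] deg 1.1
top [array([322.27678571, 224.79464286])]
0.05 [0.5862 0.0426] [0.5886 0.0448]
0.055 [0.5858 0.0427] [0.5867 0.0443]
0.06 [0.5855 0.0429] [0.5848 0.0437]
0.065 [0.5851 0.043 ] [0.583  0.0432]
0.07 [0.5847 0.0431] [0.5811 0.0426]
```

Request:
step_arm(increments="3 3.5 0 0 0 0;3.5 4 0 0 0 0;3.8 4.5 0 0 0 0;0 0 4 0 0 0;0 0 4 0 0 0")

```text
time: 14.35
tool_pos: [0.5754, 0.0361, 0.1207]
ee_rot: [-3.14, -0.0, 1.588]
wrist_force: [-0.1, -0.1, -0.9]
width: 0.0005
```

Request:
step_arm(increments="0 0 3 0 0 0;0 0 1 0 0 0;0 0 0 0 0 0;0 0 0 0 0 0;0 0 0 0 0 0")

```text
time: 14.85
tool_pos: [0.5762, 0.0346, 0.0858]
ee_rot: [3.137, 0.0, 1.585]
wrist_force: [-0.7, -0.0, 0.3]
width: 0.0002
```

Request:
step_arm(increments="0.8 0.9 0 0 0 0;0 0 0.6 0 0 0;0 0 0.6 0 0 0;0 0 0.4 0 0 0;0 0 0 0 0 0")

```text
time: 15.35
tool_pos: [0.5832, 0.0431, 0.0667]
ee_rot: [-3.14, -0.0, 1.586]
wrist_force: [-0.0, 0.9, 1.8]
width: 0.0004
```

Request:
step_arm(increments="0 0 0.3 0 0 0;0 0 0 0 0 0;0 0 0 0 0 0")

```text
time: 15.65
tool_pos: [0.5835, 0.043, 0.0648]
ee_rot: [-3.142, -0.0, 1.586]
wrist_force: [-0.9, 1.0, 2.2]
width: 0.0005
```

Request:
step_arm(increments="0 0 0.3 0 0 0;0 0 0 0 0 0;0 0 0 0 0 0")

```text
time: 15.95
tool_pos: [0.5838, 0.043, 0.0619]
ee_rot: [3.141, -0.0, 1.586]
wrist_force: [-2.4, 0.0, 4.4]
width: 0.0005
```

Request:
step_arm(increments="0 0 0.15 0 0 0;0 0 0 0 0 0;0 0 0 0 0 0")

```text
time: 16.25
tool_pos: [0.5838, 0.043, 0.0613]
ee_rot: [3.141, -0.0, 1.586]
wrist_force: [-3.4, 0.1, 8.6]
width: 0.0002
```

Request:
step_arm(increments="0 0 0.1 0 0 0;0 0 0 0 0 0;0 0 0 0 0 0")

```text
time: 16.55
tool_pos: [0.5838, 0.043, 0.0612]
ee_rot: [3.141, 0.0, 1.586]
wrist_force: [-5.4, -0.5, 11.4]
width: 0.0004
```

Request:
step_arm(increments="0 0 -0.3 0 0 0;0 0 -0.4 0 0 0;0 0 -0.5 0 0 0;0 0 -1.5 0 0 0;0 0 -3 0 0 0")

```text
time: 17.05
tool_pos: [0.5816, 0.0428, 0.1136]
ee_rot: [-3.135, -0.0, 1.586]
wrist_force: [0.2, 0.2, -0.0]
width: 0.0004
```

Request:
step_arm(increments="0 0 -4 0 0 0;0 -3 -4 0 0 0;0 -4 -2 0 0 0;-1 -4 0 0 0 0;-3 -2 0 0 0 0")

```text
time: 17.55
tool_pos: [0.4527, 0.0021, 0.2182]
ee_rot: [3.138, -0.0, 1.59]
wrist_force: [0.1, -1.2, -0.3]
width: 0.0003
```

Request:
step_arm(increments="-3 -2 0 0 0 0;-3 0 0 0 0 0;0 0 0 0 0 0;0 0 0 0 0 0")

```text
time: 17.95
tool_pos: [0.4352, -0.0595, 0.2164]
ee_rot: [3.141, -0.0, 1.584]
wrist_force: [0.3, 0.8, -0.1]
width: 0.0004
```

```bash
python3 - <<'E'
from h import *
o=get_obs(); im=snapshot("wrist")[:,:,::-1].copy(); print(o["tool_pos"],o["wrist_force"])
m=((im.min(2)>170)&(im.max(2)>200)).astype(np.uint8); n,L,st,ce=cv2.connectedComponentsWithStats(m)
for i in range(1,n):
    if st[i,4]>40:
        g=np.argwhere(L==i)[:,::-1]; p=ray("wrist",g,.072,o)[:,:2]*1000; r=cv2.minAreaRect(p.astype(np.float32))
        v=cv2.fitLine(p.astype(np.float32),cv2.DIST_L2,0,.01,.01).ravel()
        print(ce[i].round(1),st[i,4],np.round(r[1],1),np.round(r[0],1),"deg",np.degrees(np.arctan2(v[1],v[0])).round(1))
s=snapshot("scene")[:,:,::-1]
a=cv2.absdiff(s,cv2.imread("pics/scene0.png")).max(2)
print("diff jar/packs",[int((a[y0:y1,x0:x1]>60).sum()) for x0,x1,y0,y1 in((245,275,193,232),(236,272,156,186),(328,368,233,272))])
cv2.imwrite("pics/f.png",np.hstack([cv2.resize(im,(400,250)),s[100:350,150:550]]))
E
```

```text
[ 0.4352098  -0.05950927  0.21640839] [ 0.25723042  0.78505579 -0.11698601]
[471.2  93.5] 683 [27.8 26.9] [582.   42.8] deg 24.4
[596.6 206.4] 1316 [45.8 45.4] [735.1 -67.6] deg -66.4
[498.3 196.5] 165 [21.9  7.4] [623.1 -58. ] deg 0.9
[450.3 197. ] 210 [31.1  7.4] [572.1 -59.8] deg 0.4
[469.5 357. ] 147 [ 8.7 34.3] [ 619.6 -255.6] deg -88.2
diff jar/packs [0, 0, 0]
```

View pics/f.png

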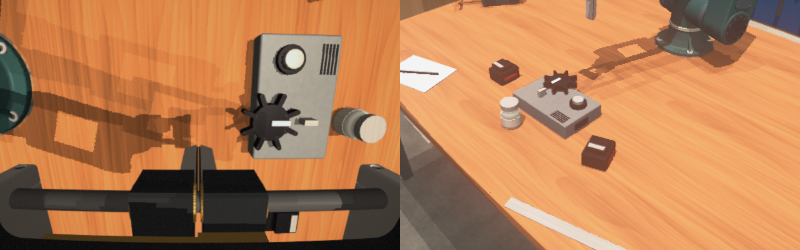

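Both final views show the rib lined up with the index block, the button up, and the jar and batteries where they started. I'm handing in.

```bash
python3 -c "
from bench import *
print(close_job())"
```

```text
the job is handed in; nothing more can be done
None
```

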